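# Snap the retaining clip onto the tilted positioner spindle

### The arm

A 6-joint arm with a two-finger parallel gripper is mounted at the origin on the work surface; the furniture and walls round the work are solid. World frame = base frame: x ahead of the robot, y to its left, z up, the work surface at z = 0. Lengths are in m, angles in rad, forces in N, time in s.
With the tool pointing down it reaches from about 0.375 to 0.975 m from the base axis. Payload 3.8 kg.
Tool frame: the origin (TCP) lies between the finger pads; the fingertips stand 17 mm ahead of it and the grasp point (between the pads) lies 2 mm behind it; z points along the fingers, y is the line along which they close (so a half turn about z gives the same grasp; the last joint's range is limited). The gripper opens to 85 mm and grips with 20 to 120 N. Pads are 22 mm wide; open, the fingers measure 114 mm over their backs; the gripper's body (76 mm by 85 mm) begins 54 mm behind the grasp point. The pads swing forward as they close: fully open they stand 13 mm farther back than shut.
Start: joints at [-1.238, 0.264, 1.604, -0, 1.274, -0.037], TCP at [0.244, -0.629, 0.248] pointing down, gripper open.
Joint ranges: [-2.63, 2.63], [-0.94, 2.18], [0.31, 2.57], [-1.31, 4.45], [0, 2.66], [-2.55, 2.55]. Speed limits (rad/s): [2.57, 2.57, 3.14, 3.14, 3.14, 3.14].

### API

Orientations are given as a rotation vector (axis times angle).
In Python, from workcell import bot gives the robot as it stands.
- The arm moves only by the tool play_rows, never from a script. Its argument "steps" is one flat list of numbers, 4 for each row, row after row: the shift along the tool's x, y, z in m, then the turn about the tool's z in rad. A call has 1 to 10 rows; each row is the pose to reach, as a shift and turn from the pose commanded when the call began, along the tool's axes at that moment; what a row does not reach only later rows make up. A row lasts 1/8 s, in which the tool goes at most 62.5 mm and 10.7 degrees, less where a joint would pass 70% of its speed; a pose out of reach is approached as far as the arm can. A call with a gripper value outside its range is refused whole. "jaw" is the closure in counts, from 0 (fully open) to 255 (shut), set as the call begins (left out, the last holds). The fingers move at their own pace and stop on an object; "grip_force" is the grip in N (left out, the last holds). Time passes only in rows, so rows that repeat a pose let the fingers close. It gives the time, the measured TCP pose, the force, the opening and the grip force at its end, in the units of the state.
- bot.read_state(): the state, without advancing time (a new reading comes with each control period).
- bot.read_camera(name): name is "scene" or "top" or "wrist"; returns a dict with "pixels" (420x560x3 uint8, blue, green, red), "mtx" (3x3 intrinsics, pixels), "R" (3x3) and "t" (3): a world point X has camera coordinates R X + t. Camera axes: x right, y down, z forward; pixel columns grow to the right and rows downward; lengths in m; the calibration is good to about 2 mm. A picture is of the moment at which its call begins. There is no depth.
- bot.finish_job(): hands the job in; it is judged then, once.
The state is a dict: "time": time; "q": joint angles; "joint_vel": joint speeds; "joint_torque": joint torques, N m; "tool_pos": TCP position; "tcp_rot": TCP orientation; "wrist_force": force on the tool from outside, world axes, zero at the start; "torque": the same for the moment, N m; "width": opening from 0.0 (shut) to 1.0 (fully open); "grip_force": force on a finger pad.
Only numpy, scipy, OpenCV 4.12 (cv2) and the standard library are available. Lean on these libraries where they do the work, as an engineer would, in place of code of your own. Each camera call takes 0.05 s, during which the arm holds its last target. There are 200 camera calls.

### The job

Take the red-handled spring clip out of its black holder and push it sideways onto the groove in the tilted spindle of the work positioner until it snaps fully home, then let go and leave it there. The spindle is clamped at an unknown draw, so feel gently for the groove along the spindle and never force the clip down on the thick shoulders beside it. Leave the other things on the table where they are.

Things in the scene. Friction and masses are not known exactly. Their poses are not given: they have to be found in the camera images.
- clip: Spring clip, 8 mm steel wire with a flat red grip, 0.13 kg, upright in the holder, grip on top. Origin: centre of its bore, which lies on the spindle's axis when home. x through its thickness (along the shaft), y across the jaws, z up the grip; mouth to -z. Jaws 52 mm wide outside, reach to z = -24 mm; throat about 16 mm, springs open. May be fitted either way round.
- clip_grip (a point): Middle of the clip's flat red grip, 52 mm above the bore centre along clip z. The grip is 24 mm wide (y), 10 mm thick (x), from z = 26 to 79 mm. Under it is a shoulder 48 mm wide in y, top at z = 26 mm, on which fingertips can bear.
- holder: Fixed black block, 100 mm long in y, 52 mm tall, with a slot along y 10 mm wide, 64 mm long, 40 mm deep. Origin at the centre of its underside. The clip stands loosely in the slot (it may lean a few degrees) and is drawn out straight up.
- head: Tilted head of the fixed positioner: bearing, 90 mm disc, 44 mm spindle. Origin on the spindle's axis, mid-range of the groove, 160 mm above the table. x along the spindle to its free end, rising 35 degrees, away from the robot; y level; z square to it, up and leaning 35 degrees back to the robot. The clip is pushed on along -z, its axes parallel to these (or half turned about z).
- groove_range (a point): Same point as the head's origin. The groove (26 mm diameter, 13 mm wide, dark) is centred anywhere from 15 mm before to 15 mm beyond it along the spindle: not measured, but it can be seen or felt and does not shift when pushed. The disc's face is 50 mm below it, a 58 mm collar 42 mm below it; the spindle ends 33 mm past the groove's centre.
- clip_mouth (a point): Point between the tips of the clip's jaws, 20 mm below its bore centre. On a shoulder the jaws stop with the bore centre about 38 mm above the spindle's axis; over the groove they pass freely to about 20 mm, then the spring spreads, taking 5 to 20 N by the last few mm, and it snaps; home at 0, where the crown bottoms on the groove.
- parts_tin: Red tin, 74x116x34 mm, lying on the table at the left; bystander. Origin at the centre of its underside.
- magnet_square: Red triangular magnet square, 93x90x17 mm, flat on the table; bystander. Origin at its underside.
- tip_jar: Open red tin pot, 60 mm diameter, 60 mm tall, standing at the far side; bystander. Origin at the centre of its underside.
Mind the look-alikes: they are no part of the job. Of the things that look like the clip, the smaller one is meant.

How it is judged:
On the way, in this order (a step that is already met when the one before it is completed fails the run):
1. the clip is lifted clear out of the holder (distance between clip and holder above 0.09 m and height (world z) of clip above 0.09 m), for 0.1 s.
2. the clip is snapped home in the groove (z of clip in the frame of head between -0.0025 and 0.0025 m and y of clip in the frame of head between -0.0025 and 0.0025 m and x of clip in the frame of head between -0.02 and 0.02 m), for 0.2 s.
At the end, for the whole second after the job is handed in: The clip sits in the spindle's groove: the centre of its bore within 2.5 mm of the spindle's axis both ways (possible only in the groove, since the shoulders do not pass the jaws) and within the groove's range along it, clip square to the spindle within 0.2 rad, at rest and released (all of step 2 and angle between the x axis of clip and the x axis of head, either way round below 0.2 rad and linear speed of clip below 0.02 m/s); the robot touches nothing.
It fails at once if the clip is forced down on the spindle's shoulders (more than 80 N while its bore centre is still over 12 mm above the spindle's axis) (contact force between clip and positioner above 80 N and z of clip in the frame of head above 0.012 m).
It fails at once if a bystander is moved by more than 20 mm (distance of any of parts_tin, magnet_square, tip_jar from where it was at the start of the episode above 0.02 m).
It also fails if it takes over 48 s, if anything falls off the work surface, if the arm or the gripper's body presses on something with over 40 N, if the wrist force passes 120 N, or if a joint passes its speed limit or range.

## Working session

There is one attempt and no reset: what is moved stays moved. The work goes in short steps, Python scripts to look and compute and a tool call to move; the robot and the scene stay as the last step left them, time stands still between calls to the robot, and variables do not carry over. Pictures are saved under pics/ and viewed, at most 13 in all, crops included, and the job is handed in when it is done.

Besides the shell and the picture viewer there is one more tool, called after ">>>" by a JSON object that holds its "method" and its "body". play_rows: Moves the arm, as the interface text tells. Its arguments: {"type":"object","properties":{"steps":{"type":"array"},"jaw":{"type":"number"},"grip_force":{"type":"number"}},"required":["steps"]}

```bash
mkdir -p pics; ls
cat > h.py <<'E'
import numpy as np, cv2, pickle
from workcell import bot
from scipy.spatial.transform import Rotation as Ro
def ray(c,u,v):
    d=c['R'].T@np.linalg.inv(c['mtx'])@np.array([u,v,1.]); return -c['R'].T@c['t'], d/np.linalg.norm(d)
def onz(c,u,v,z):
    o,d=ray(c,u,v); return o+d*(z-o[2])/d[2]
def proj(c,X):
    p=c['mtx']@(c['R']@np.asarray(X)+c['t']); return p[:2]/p[2]
def tri(*a):
    A=np.zeros((3,3));b=np.zeros(3);rs=[ray(*x) for x in a]
    for o,d in rs:
        P=np.eye(3)-np.outer(d,d);A+=P;b+=P@o
    X=np.linalg.solve(A,b); return X,[float(np.linalg.norm((np.eye(3)-np.outer(d,d))@(X-o))) for o,d in rs]
E
python3 - <<'E'
from h import *
C={n:bot.read_camera(n) for n in("scene","top","wrist")}
pickle.dump(C,open('c0.pkl','wb'))
for n,c in C.items():
    p=c['pixels'].copy()
    h=cv2.cvtColor(p,cv2.COLOR_BGR2HSV)
    m=(((h[...,0]<10)|(h[...,0]>170))&(h[...,1]>120)&(h[...,2]>50)).astype('u1')
    k,l,s,ce=cv2.connectedComponentsWithStats(m)
    print(n,-c['R'].T@c['t'],c['mtx'][0,0]);
    for i in range(1,k):
        if s[i][4]>25: print(s[i],ce[i].round(1),onz(c,*ce[i],.05).round(3))
st=np.hstack([C['scene']['pixels'],C['top']['pixels']])
cv2.imwrite('pics/a.png',cv2.resize(C['scene']['pixels'],(800,600)));cv2.imwrite('pics/b.png',cv2.resize(C['top']['pixels'],(800,600)))
print(bot.read_state())
E
```

```text
pics
scene [-0.18416547 -0.63160797  0.81641831] 426.34137336956803
[220 192  49  32 819] [243.6 209.4] [0.4   0.212 0.05 ]
[376 240  25  30 588] [387.8 254.4] [ 0.575 -0.189  0.05 ]
[341 266  22  26 309] [352.4 279.2] [ 0.436 -0.19   0.05 ]
[ 77 312  30  28 562] [ 92.4 326.5] [-0.11   0.079  0.05 ]
[ 205  385   75   35 1565] [250.  407.2] [ 0.045 -0.288  0.05 ]
top [0.30361952 0.05814203 1.36002838] 520.8128058295339
[350 132  26  27 510] [362.8 145.6] [ 0.592 -0.174  0.05 ]
[ 168  210   43   51 1133] [188.7 234.3] [0.372 0.27  0.05 ]
[369 210  21  12 141] [379.3 215.3] [ 0.413 -0.211  0.05 ]
[229 212  19  25 213] [236.9 223.2] [0.398 0.149 0.05 ]
[153 261  33  45 757] [168.9 286.3] [0.243 0.32  0.05 ]
wrist [ 0.30877722 -0.6037978   0.37272451] 363.7090603221456
[   0    0   79  113 6509] [29.9 53.2] [ 0.273 -0.395  0.05 ]
{'time': 0.15, 'q': array([-1.23791153e+00,  2.64596241e-01,  1.60509002e+00, -4.06951280e-06,
        1.27368891e+00, -3.68767129e-02]), 'joint_vel': array([ 0.00194141, -0.00124973, -0.00543718,  0.00136145, -0.00025031,
       -0.00057044]), 'joint_torque': array([ 4.88290198e-05, -5.15904164e+01, -3.67960382e+01, -2.75873703e-05,
        8.05782649e-03, -1.34859113e-05]), 'tool_pos': array([ 0.24377318, -0.62885726,  0.24722107]), 'tcp_rot': array([-3.08632139e+00, -5.77194695e-01,  4.18705704e-04]), 'wrist_force': array([-0.15528367,  0.19795057, -0.89315578]), 'torque': array([-0.06891375,  0.01094478,  0.02851437]), 'grip_force': 0.0, 'width': 0.997797502950575}
```

View pics/a.png

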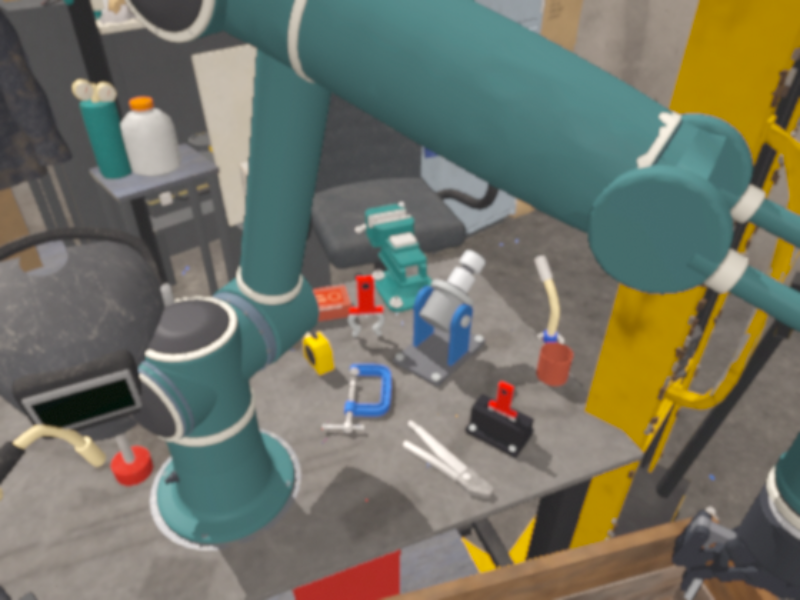

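View pics/b.png

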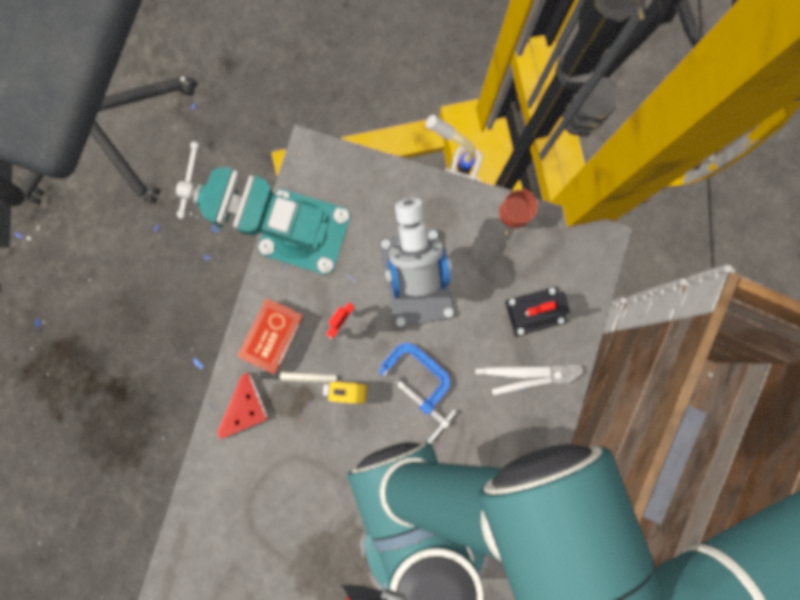

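Look-alikes: a red-handled clip in the black holder, scene (352,279) / top (379,215), and a free-standing clamp, scene ≈(256,205) / top (237,223). The one in the black holder is the smaller and fits the description. I'll confirm that with an enlarged crop, together with the spindle.

Run:
```python
from h import *
C=pickle.load(open('c0.pkl','rb'))
def cr(n,u,v,w,h): return cv2.resize(C[n]['pixels'][v:v+h,u:u+w],(400,300),interpolation=cv2.INTER_CUBIC)
m=np.vstack([np.hstack([cr('scene',316,256,80,60),cr('top',345,190,80,60)]),np.hstack([cr('scene',270,165,120,90),cr('top',240,130,100,75)])])
cv2.imwrite('pics/c.png',m)
s,t=C['scene'],C['top']
print('clip',tri((s,352.4,279.2),(t,379.3,215.3)),'other',tri((s,256,205),(t,236.9,223.2)))
print('spindle tip',tri((s,332,181),(t,285,143)))
```

```text
clip (array([ 0.41138757, -0.20602717,  0.0787537 ]), [0.001160362161201222, 0.001160362161201237]) other (array([0.39503135, 0.14432657, 0.10682071]), [0.0011873560688674407, 0.0011873560688673622])
spindle tip (array([0.57412945, 0.02755975, 0.17140736]), [5.515242624286986e-05, 5.51524262427174e-05])
```

View pics/c.png

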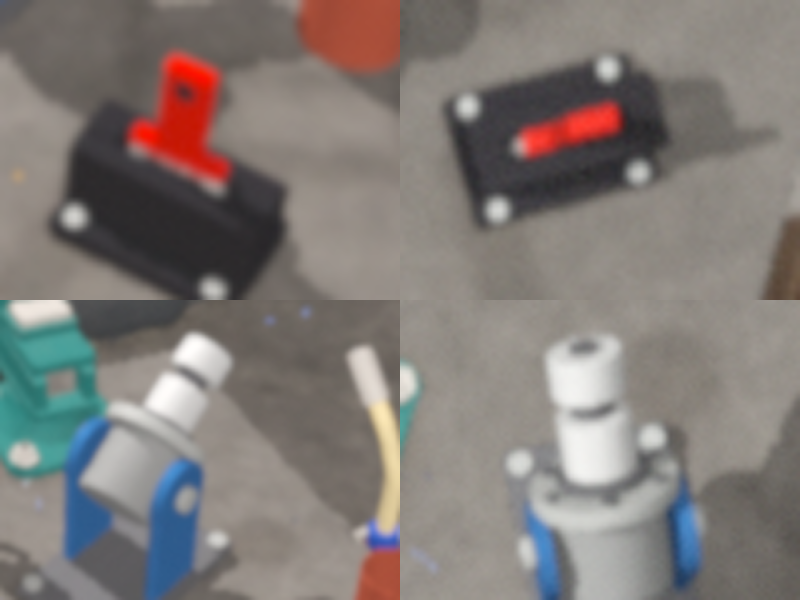

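The crop shows the T-shaped red grip and shoulder sitting in the black holder, crop (180,120) and (572,128), so this is the clip meant. The dark groove is visible on the spindle at crop (190,375) and (587,410), i.e. scene (327,187) and top (287,157).

Run:
```python
from h import *
C=pickle.load(open('c0.pkl','rb'));s,t=C['scene'],C['top']
b=[onz(t,345+(u-400)/5,190+v/5,.01) for u,v in((468,107),(608,69),(638,173),(497,210))]
print(np.round(b,3),'ctr',np.mean(b,0)); d=b[0]-b[1]+b[3]-b[2];print('holder y yaw',np.arctan2(d[1],d[0]))
g=tri((s,354.4,269),(t,379.4,215.6));print('grip top',g)
gr=tri((s,327,187.5),(t,286.75,157.5));print('groove',gr)
S=bot.read_state();R=Ro.from_rotvec(S['tcp_rot']).as_matrix();print(R.round(3))
T=np.array([g[0][0]-.03,g[0][1],.30]);print((R.T@(T-S['tool_pos'])).round(3))
w=bot.read_camera('wrist');print('cam in tool',(R.T@(-w['R'].T@w['t']-S['tool_pos'])).round(3),(w['R']@R).round(3))
pickle.dump
```

```text
[[ 0.427 -0.166  0.01 ]
 [ 0.446 -0.239  0.01 ]
 [ 0.391 -0.253  0.01 ]
 [ 0.373 -0.179  0.01 ]] ctr [ 0.40953846 -0.20935059  0.01      ]
holder y yaw 1.8163519891117488
grip top (array([ 0.41092853, -0.20269016,  0.10979229]), [0.005100164480766131, 0.005100164480766151])
groove (array([0.54396217, 0.0215232 , 0.16533053]), [0.0035181388716728507, 0.0035181388716728837])
[[ 0.932  0.361 -0.001]
 [ 0.361 -0.932  0.002]
 [ 0.    -0.002 -1.   ]]
[ 0.282 -0.348 -0.052]
cam in tool [ 0.07  -0.    -0.126] [[ 0.002  1.     0.   ]
 [-0.961  0.002 -0.276]
 [-0.276  0.     0.961]]
```

>>> {"method": "play_rows", "body": {"steps": [0,0,-0.06,0,0.047,-0.058,-0.06,0.02,0.094,-0.1,-0.06,0.04,0.13,-0.145,-0.055,0.06,0.17,-0.19,-0.05,0.08,0.2,-0.235,-0.045,0.1,0.235,-0.28,-0.04,0.125,0.265,-0.32,-0.04,0.125,0.282,-0.348,-0.04,0.125,0.282,-0.348,-0.04,0.125], "jaw": 0, "grip_force": 40}}

```text
time: 1.45
tool_pos: [0.3812, -0.2011, 0.2882]
tcp_rot: [-3.117, -0.389, -0.0]
wrist_force: [0.9, -0.1, -0.5]
width: 0.998
grip_force: 0.0
```

```bash
cat > red.py <<'E'
from h import *
def red(p):
    h=cv2.cvtColor(p,cv2.COLOR_BGR2HSV)
    return (((h[...,0]<10)|(h[...,0]>170))&(h[...,1]>120)&(h[...,2]>50)).astype('u1')
E
python3 - <<'E'
from red import *
C={n:bot.read_camera(n) for n in("wrist","top","scene")}
pickle.dump(C,open('c1.pkl','wb'))
c=C['wrist'];m=red(c['pixels']);k,l,s,ce=cv2.connectedComponentsWithStats(m)
for i in range(1,k):
    if s[i][4]>100:
        r=cv2.minAreaRect(np.argwhere(l==i)[:,::-1].astype('f4')); print(s[i],ce[i].round(1),r)
S=bot.read_state();print(S['tool_pos'],S['tcp_rot'],S['time'])
cv2.imwrite('pics/d.png',c['pixels'])
E
```

```text
[270 148  52  20 820] [296.6 156.3] ((295.4999694824219, 157.49998474121094), (50.99999237060547, 18.999996185302734), 0.0)
[ 0.38106649 -0.20354759  0.28834787] [ 3.11746676e+00  3.83371627e-01 -5.97298017e-05] 1.6
```

View pics/d.png

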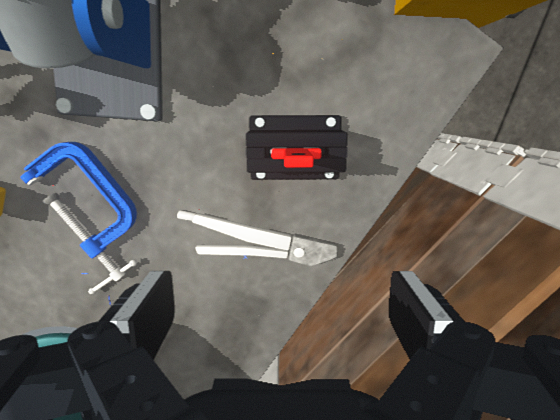

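Wrist picture: the holder's black block is centred near (297,148), the shoulder at (296,153) and the grip top around (298,162). All are square to the tool.

Run:
```python
from red import *
C=pickle.load(open('c1.pkl','rb'));c=C['wrist'];m=red(c['pixels'])
for v in range(146,170):
    x=np.flatnonzero(m[v]); 
    if len(x): print(v,x.min(),x.max(),end=' | ')
s=C['scene'];ms=red(s['pixels'])[255:300,330:380]
print()
for v in range(45):
    x=np.flatnonzero(ms[v]); 
    if len(x): print(v+255,x.min()+330,x.max()+330,end=' | ')
S=bot.read_state();R=Ro.from_rotvec(S['tcp_rot']).as_matrix()
for z in(.088,.115): 
    X=onz(c,298.5,163 if z<.1 else 165,z);print(z,X,(R.T@(X-S['tool_pos'])).round(4),proj(s,X))
```

```text
148 273 320 | 149 272 321 | 150 272 321 | 151 272 321 | 152 272 321 | 153 271 321 | 154 271 321 | 155 270 321 | 156 270 321 | 157 271 321 | 158 272 320 | 159 273 313 | 160 284 313 | 161 284 313 | 162 284 313 | 163 284 313 | 164 284 313 | 165 284 313 | 166 284 312 | 167 285 311 | 
255 377 379 | 256 377 379 | 257 377 379 | 258 376 379 | 259 376 379 | 260 376 379 | 261 376 379 | 262 376 379 | 263 376 379 | 264 377 379 | 265 378 379 | 266 350 379 | 267 349 354 | 268 348 356 | 269 348 358 | 270 348 359 | 271 348 359 | 272 348 359 | 273 348 359 | 274 348 359 | 275 348 359 | 276 348 359 | 277 347 358 | 278 347 358 | 279 347 358 | 280 342 358 | 281 341 357 | 282 341 357 | 283 341 357 | 284 342 357 | 285 344 357 | 286 345 358 | 287 347 360 | 288 350 361 | 289 352 362 | 290 354 361 | 291 356 361 | 0.088 [ 0.40589841 -0.21101324  0.088     ] [0.0223 0.0131 0.2004] [352.36423856 278.77184107]
0.115 [ 0.40785083 -0.20920619  0.115     ] [0.0246 0.0119 0.1734] [353.66372393 269.747418  ]
```

>>> {"method": "play_rows", "body": {"steps": [0.02,0.012,0.03,0,0.027,0.012,0.08,0,0.027,0.012,0.12,0,0.027,0.012,0.15,0,0.027,0.012,0.175,0,0.027,0.012,0.19,0,0.027,0.012,0.198,0,0.027,0.012,0.198,0], "jaw": 60}}

```text
time: 2.6
tool_pos: [0.4102, -0.2085, 0.0902]
tcp_rot: [-3.118, -0.383, 0.0]
wrist_force: [0.3, 0.1, 0.6]
width: 0.765
grip_force: 0.0
```

Run:
```python
from red import *
C={n:bot.read_camera(n) for n in("wrist","scene")}
pickle.dump(C,open('c2.pkl','wb'))
print(bot.read_state())
cv2.imwrite('pics/e.png',np.hstack([cv2.resize(C['wrist']['pixels'],(400,300)),cv2.resize(C['scene']['pixels'][230:305,310:410],(400,300),interpolation=3)]))
```

```text
{'time': 2.7, 'q': array([-5.23816026e-01,  1.62055118e-02,  2.20038265e+00,  6.99066171e-06,
        9.23410522e-01,  8.02373373e-01]), 'joint_vel': array([ 0.00366785, -0.00640844, -0.00392876,  0.00169952, -0.00322724,
        0.00079522]), 'joint_torque': array([-7.53213256e-02, -3.11152518e+01, -3.02648664e+01, -4.24809958e-03,
        1.89858384e-02, -7.22461773e-04]), 'tool_pos': array([ 0.41091762, -0.20860466,  0.0911584 ]), 'tcp_rot': array([3.11717779e+00, 3.83147310e-01, 2.00376503e-03]), 'wrist_force': array([ 0.16448137, -0.46208135, -0.92897671]), 'torque': array([-0.03555254,  0.02548759, -0.01161917]), 'grip_force': 0.0, 'width': 0.765994023499205}
```

View pics/e.png

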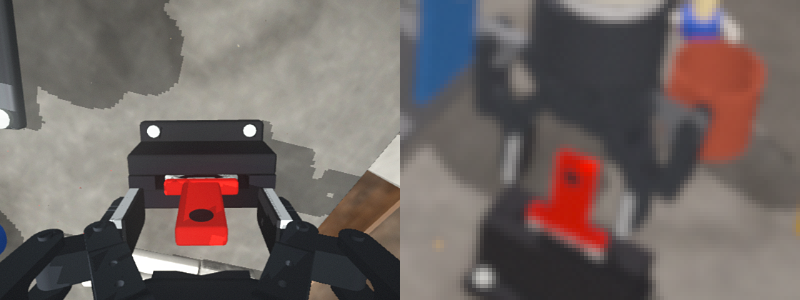

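The clip's grip stands midway between the open fingers: wrist crop (200,215), scene crop (575,180). I'll close, lift partway, then use the slot mouth to tilt the clip 35° in the fingers.

>>> {"method": "play_rows", "body": {"steps": [0,0,0,0,0,0,0,0,0,0,0,0,0,0,0,0,0,0,-0.01,0,0,0,-0.02,0,0,0,-0.03,0,0,0,-0.034,0,0,0,-0.034,0], "jaw": 255, "grip_force": 30}}

```text
time: 3.82
tool_pos: [0.4105, -0.2083, 0.1248]
tcp_rot: [3.117, 0.383, 0.001]
wrist_force: [-0.3, -0.4, -2.7]
width: 0.274
grip_force: 31.3
```

Run:
```python
from red import *
C={n:bot.read_camera(n) for n in("wrist","scene")}
pickle.dump(C,open('c3.pkl','wb'))
S=bot.read_state();print(S['tool_pos'],S['width'],S['grip_force'],S['wrist_force'])
cv2.imwrite('pics/f.png',np.hstack([cv2.resize(C['wrist']['pixels'],(400,300)),cv2.resize(C['scene']['pixels'][230:305,310:410],(400,300),interpolation=3)]))
```

```text
[ 0.41001027 -0.207947    0.1240888 ] 0.27989055683294173 31.332600116729736 [-1.11595295  0.25028155 -1.33858748]
```

View pics/f.png

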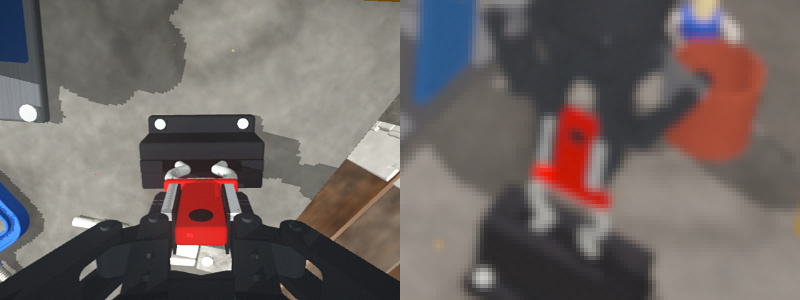

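The clip is held and raised, with its jaws at wrist crop (185–215,170) and their tips still in the slot mouth. Now the tilt arc.

>>> {"method": "play_rows", "body": {"steps": [-0.006,0,0,0,-0.012,0,0,0,-0.018,0,0.001,0,-0.024,0,0.002,0,-0.03,0,0.004,0,-0.0355,0,0.006,0,-0.041,0,0.009,0,-0.046,0,0.011,0,-0.046,0,0.011,0], "grip_force": 30}}

```text
time: 5.05
tool_pos: [0.3651, -0.2195, 0.1131]
tcp_rot: [3.118, 0.383, -0.001]
wrist_force: [3.0, 0.6, -0.1]
width: 0.28
grip_force: 33.1
```

Run:
```python
from red import *
C={n:bot.read_camera(n) for n in("wrist","scene")}
pickle.dump(C,open('c4.pkl','wb'))
S=bot.read_state();print(S['tool_pos'],S['width'],S['grip_force'],S['wrist_force'])
cv2.imwrite('pics/g.png',np.hstack([cv2.resize(C['wrist']['pixels'],(400,300)),cv2.resize(C['scene']['pixels'][230:305,310:410],(400,300),interpolation=3)]))
```

```text
[ 0.36522415 -0.21946542  0.11316222] 0.27595830106704683 33.11538755893707 [2.17872889 0.18860747 0.99803501]
```

View pics/g.png

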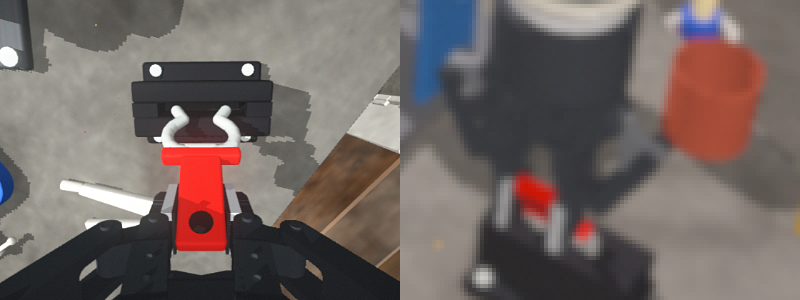

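The clip now leans back in the fingers, with tips at wrist crop (178/222,108) and the red grip running from (200,150) to (200,250). I'll measure the tilt from the known lengths along the clip.

```bash
cat > tilt.py <<'E'
from red import *
from scipy.optimize import least_squares
def tilt(c,S,verbose=1):
    R=Ro.from_rotvec(S['tcp_rot']).as_matrix();p=S['tool_pos'];px=c['pixels']
    m=red(px);k,l,s,ce=cv2.connectedComponentsWithStats(m);i=1+np.argmax(s[1:,4]);m=l==i
    w=m.sum(1);rows=np.flatnonzero(w>5);wide=np.flatnonzero(w>0.85*w.max())
    uc=np.flatnonzero(m[wide[len(wide)//2]]).mean()
    g=cv2.cvtColor(px,cv2.COLOR_BGR2HSV)
    a=int(uc)-60;top=None
    obs=np.array([rows.max(),wide.max(),wide.min()],float)
    def pt(th,zp,z,f): 
        e=np.array([-np.sin(th),0,-np.cos(th)]);n=np.array([np.cos(th),0,-np.sin(th)])
        return p+R@(np.array([0,0,-.002])+(z-zp)*e+f*n)
    def res(q):
        return [proj(c,pt(q[0],q[1],.079,.005))[1]-obs[0],proj(c,pt(q[0],q[1],.026,.005))[1]-obs[1]]
    r=least_squares(res,[.6,.056],x_scale=[.1,.01])
    th,zp=r.x
    print('tilt deg',np.degrees(th),'zp',zp,'rows',obs,'cost',r.cost,'uc',uc,'pred tip px',proj(c,pt(th,zp,-.024,0)),'pred grip u',proj(c,pt(th,zp,.026,.005)))
    return th,zp
E
python3 - <<'E'
from tilt import *
C=pickle.load(open('c4.pkl','rb'));S=bot.read_state()
tilt(C['wrist'],S)
C3=pickle.load(open('c3.pkl','rb'));S3=dict(S,tool_pos=np.array([.4103,-.2082,.1245]));tilt(C3['wrist'],S3)
E
```

```text
tilt deg 28.926785001663937 zp 0.05609654879998992 rows [351. 230. 207.] cost 6.866245319043687e-27 uc 280.5 pred tip px [280.9368599  166.94470841] pred grip u [280.83662339 230.        ]
tilt deg 6.383405098924481 zp 0.04947857918201139 rows [343. 256. 250.] cost 3.2311742677852644e-27 uc 281.5 pred tip px [280.67085371 220.31089526] pred grip u [280.59040944 256.        ]
```

```bash
cat >> tilt.py <<'E'
def tilt2(c,S,tiprow,griprow,shrow):
    R=Ro.from_rotvec(S['tcp_rot']).as_matrix();p=S['tool_pos']
    def pr(th,zp,z,f):
        e=np.array([-np.sin(th),0,-np.cos(th)]);n=np.array([np.cos(th),0,-np.sin(th)])
        return proj(c,p+R@(np.array([0,0,-.002])+(z-zp)*e+f*n))[1]
    F=lambda q:[min(pr(q[0],q[1],-.024,f) for f in(-.003,0,.003))-tiprow,pr(q[0],q[1],.079,.005)-griprow,pr(q[0],q[1],.026,.005)-shrow]
    r=least_squares(F,[.6,.055],x_scale=[.1,.01]);print('tilt2 deg',np.degrees(r.x[0]),'zp',r.x[1],'res',r.fun.round(1))
def tips(c):
    g=cv2.cvtColor(c['pixels'],cv2.COLOR_BGR2HSV);m=((g[...,2]>130)&(g[...,1]<60)).astype('u1');m[:,:215]=0;m[:,345:]=0;m[220:]=0
    k,l,s,ce=cv2.connectedComponentsWithStats(m)
    for i in range(1,k):
        if s[i][4]>60: print('white',s[i])
E
python3 - <<'E'
from tilt import *
C=pickle.load(open('c4.pkl','rb'));S=bot.read_state();c=C['wrist']
tips(c)
for t in(144,148,152): tilt2(c,S,t,351,230)
cv2.imwrite('pics/i.png',cv2.resize(c['pixels'][120:360,180:380],(750,600)*1 if 0 else (500,600)))
E
```

```text
white [ 215    0  130   87 7689]
white [338  89   7  17  88]
white [215  90  12  18 171]
white [ 215  147  130   73 3181]
tilt2 deg 36.19820544961721 zp 0.05691662885514979 res [ 2.6  2.7 -6.1]
tilt2 deg 34.550820406650715 zp 0.05677007197660344 res [ 2.1  2.1 -4.8]
tilt2 deg 32.94597441654969 zp 0.0566059852633607 res [ 1.6  1.5 -3.5]
```

View pics/i.png

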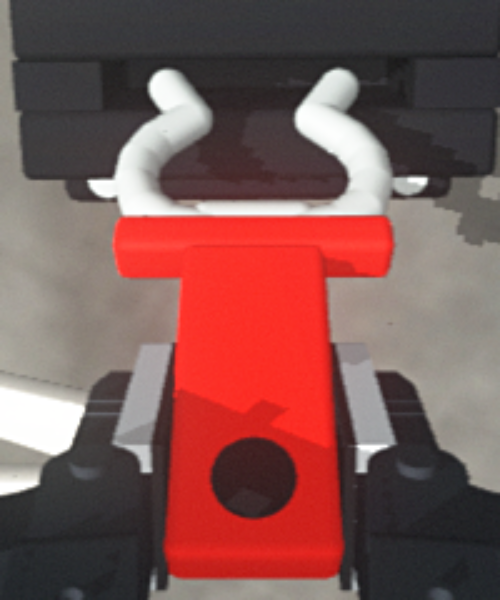

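At 2.5× the tip row is ≈147, the grip end is at 351, and the shoulder's front face stands proud. That gives a tilt of about 35°, as wanted. Next I'll lift clear and look at the spindle.

>>> {"method": "play_rows", "body": {"steps": [0,0,-0.03,0,0,0,-0.08,0,0,0,-0.13,0,0.02,-0.02,-0.18,0,0.05,-0.055,-0.215,0,0.085,-0.095,-0.217,0,0.11,-0.14,-0.217,0,0.135,-0.175,-0.217,0,0.145,-0.19,-0.217,0,0.145,-0.19,-0.217,0], "grip_force": 80}}

```text
time: 6.4
tool_pos: [0.4591, 0.0008, 0.3287]
tcp_rot: [3.117, 0.388, -0.008]
wrist_force: [-0.4, -0.3, -1.4]
width: 0.269
grip_force: 78.7
```

Run:
```python
from tilt import *
C={n:bot.read_camera(n) for n in("wrist",)};S=bot.read_state();C['S']=S
pickle.dump(C,open('c5.pkl','wb'))
print(S['tool_pos'],S['tcp_rot'],S['width'],S['grip_force'],S['wrist_force'])
cv2.imwrite('pics/j.png',C['wrist']['pixels'])
```

```text
[4.59098205e-01 4.98663519e-05 3.28917985e-01] [ 3.11682729  0.38583457 -0.00673738] 0.26612945314767256 78.6896002292633 [ 0.13199068 -1.66160006 -1.55793368]
```

View pics/j.png

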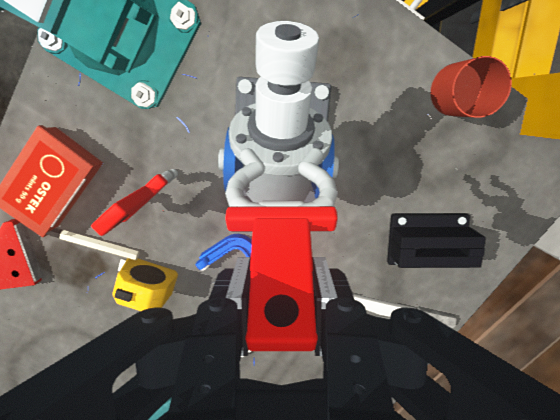

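The wrist view shows the spindle ahead of the clip: end hole at (289,32), dark groove at (285,82), and its foot in the disc around (281,135). The clip jaws are at (250/315,160).

Run:
```python
from tilt import *
C5=pickle.load(open('c5.pkl','rb'));w=C5['wrist'];C0=pickle.load(open('c0.pkl','rb'))
def edges(p,u0,u1,rows,th):
    g=cv2.cvtColor(p,cv2.COLOR_BGR2GRAY).astype(float);o=[]
    for v in rows:
        r=g[v,u0:u1]; x=np.flatnonzero(r>th)
        if len(x)<3: continue
        # subpixel crossing
        a,b=x[0],x[-1]
        L=a-(r[a]-th)/(r[a]-r[a-1]) if a>0 else a; Rr=b+(r[b]-th)/(r[b]-r[b+1]) if b<len(r)-1 else b
        o.append((v,round(L+u0,1),round(Rr+u0,1)))
    return o
print('wrist',edges(w['pixels'],235,345,range(22,140,6),150))
print('top',edges(C0['top']['pixels'],270,305,range(138,172,2),150))
print('scene',edges(C0['scene']['pixels'],305,345,range(173,206,2),150))
print('col w',[int(x) for x in cv2.cvtColor(w['pixels'],cv2.COLOR_BGR2GRAY)[60:105,285]])
```

```text
wrist [(22, np.float64(268.9), np.float64(298.5)), (28, np.float64(257.5), np.float64(312.3)), (34, np.float64(255.0), np.float64(317.8)), (40, np.float64(254.5), np.float64(317.8)), (46, np.float64(254.4), np.float64(313.7)), (52, np.float64(254.4), np.float64(310.6)), (58, np.float64(254.3), np.float64(309.8)), (64, np.float64(254.4), np.float64(308.0)), (70, np.float64(255.3), np.float64(308.1)), (76, np.float64(259.1), np.float64(306.3)), (82, np.float64(237.7), np.float64(309.5)), (88, np.float64(237.3), np.float64(327.6)), (94, np.float64(254.5), np.float64(327.7)), (100, np.float64(254.5), np.float64(304.3)), (106, np.float64(246.1), np.float64(304.8)), (112, np.float64(237.6), np.float64(314.8)), (118, np.int64(235), np.float64(303.0)), (124, np.int64(235), np.float64(301.7)), (130, np.int64(235), np.float64(330.8)), (136, np.int64(235), np.float64(331.2))]
top [(138, np.float64(281.8), np.float64(293.9)), (140, np.int64(270), np.float64(295.6)), (142, np.float64(270.0), np.float64(295.6)), (144, np.float64(274.9), np.float64(295.2)), (146, np.float64(275.0), np.float64(295.0
[... 747 characters left out ...]
338.9)), (185, np.float64(309.0), np.float64(338.5)), (187, np.float64(307.5), np.float64(337.2)), (189, np.float64(306.0), np.float64(335.9)), (191, np.int64(305), np.float64(334.1)), (193, np.int64(305), np.float64(332.6)), (195, np.int64(305), np.float64(333.0)), (197, np.int64(305), np.float64(332.6)), (199, np.int64(305), np.float64(331.2)), (201, np.float64(307.2), np.float64(329.9)), (203, np.int64(305), np.float64(328.6)), (205, np.int64(305), np.float64(325.2))]
col w [244, 242, 240, 241, 239, 239, 238, 239, 238, 238, 239, 239, 239, 237, 235, 233, 233, 236, 238, 238, 238, 236, 237, 239, 236, 145, 72, 67, 92, 98, 98, 102, 98, 88, 101, 226, 248, 245, 246, 247, 247, 247, 251, 238, 236]
```

Run:
```python
from tilt import *
from scipy.optimize import brentq
C5=pickle.load(open('c5.pkl','rb'));w=C5['wrist'];C0=pickle.load(open('c0.pkl','rb'));t,s=C0['top'],C0['scene']
def plane(c,a,b):
    o,d1=ray(c,*a);_,d2=ray(c,*b);n=np.cross(d1,d2);return o,n/np.linalg.norm(n)
P={'w':plane(w,(287,36),(280.3,110)),'t':plane(t,(285.1,146),(287.8,168)),'s':plane(s,(330.5,181),(319.5,199))}
c35,s35=np.cos(np.radians(35)),np.sin(np.radians(35))
for k in P:
    o,n=P[k]
    f=lambda y:n@[np.cos(y)*c35,np.sin(y)*c35,s35]
    ys=np.linspace(-.6,.8,141);v=[f(y) for y in ys]
    r=[brentq(f,ys[i],ys[i+1]) for i in range(140) if v[i]*v[i+1]<0]
    print(k,'yaw',np.round(r,3))
# axis point at z=.16 : y from wrist/top for x=.54
for k in'wts':
    o,n=P[k]; print(k,'y at (x,z)=(.54,.16):',(n@o-n[0]*.54-n[2]*.16)/n[1],' dy/dz',-n[2]/n[1],'dy/dx',-n[0]/n[1])
print('end hole',tri((w,289,32),(t,285.75,141.75)))
for ws in((285,90),):
    print('groove w+s',tri((w,*ws),(s,327,187.5)),'w+t',tri((w,*ws),(t,286.75,157.5)))
for z in(.14,.16,.18,.2): print(z,'hole',onz(w,289,32,z).round(4),'groove mid',onz(w,285,90,z).round(4))
```

```text
w yaw [0.154]
t yaw [0.138]
s yaw [0.182]
w y at (x,z)=(.54,.16): 0.02030586915384864  dy/dz -0.0009370865119233923 dy/dx 0.1562148427775224
t y at (x,z)=(.54,.16): 0.024019470610593657  dy/dz 0.04898922599102572 dy/dx 0.10434830744516484
s y at (x,z)=(.54,.16): 0.019870855682016648  dy/dz -0.44196654749570846 dy/dx 0.4990073467798588
end hole (array([0.57785719, 0.02529519, 0.1667468 ]), [0.00043518748714514905, 0.00043518748714514835])
groove w+s (array([0.53987699, 0.01624926, 0.17044014]), [0.0022283995508961137, 0.0022283995508961493]) w+t (array([0.53872506, 0.02101695, 0.17530709]), [0.0031768019166345846, 0.003176801916634573])
0.14 hole [0.5822 0.0256 0.14  ] groove mid [0.5396 0.0179 0.14  ]
0.16 hole [0.5787 0.0251 0.16  ] groove mid [0.5388 0.0179 0.16  ]
0.18 hole [0.5752 0.0247 0.18  ] groove mid [0.538  0.0179 0.18  ]
0.2 hole [0.5717 0.0242 0.2   ] groove mid [0.5372 0.0179 0.2   ]
```

>>> {"method": "play_rows", "body": {"steps": [0.005,-0.001,0.02,0.03,0.012,-0.003,0.04,0.06,0.02,-0.004,0.06,0.096,0.024,-0.005,0.073,0.096,0.026,-0.005,0.08,0.096,0.026,-0.005,0.08,0.096], "grip_force": 100}}

```text
time: 7.2
tool_pos: [0.4839, 0.011, 0.2499]
tcp_rot: [3.133, 0.233, -0.002]
wrist_force: [-0.4, -0.1, -1.1]
width: 0.267
grip_force: 97.8
```

Run:
```python
from tilt import *
C={n:bot.read_camera(n) for n in("wrist","scene")};S=bot.read_state();C['S']=S
pickle.dump(C,open('c6.pkl','wb'))
print(S['time'],S['tool_pos'],S['tcp_rot'],S['width'],S['grip_force'],S['wrist_force'])
w=C['wrist']['pixels'][0:300,160:400];sc=C['scene']['pixels'][135:240,270:354]
cv2.imwrite('pics/k.png',np.hstack([cv2.resize(w,(480,600)),cv2.resize(sc,(320,400),interpolation=3).copy() if 0 else cv2.copyMakeBorder(cv2.resize(sc,(320,400),interpolation=3),0,200,0,0,0)]))
```

```text
7.3 [0.48450535 0.01117276 0.25097838] [3.13263803e+00 2.33481491e-01 1.36697695e-03] 0.2624595921028967 97.82996892929077 [-0.75755818  0.76576457 -1.16854835]
```

View pics/k.png

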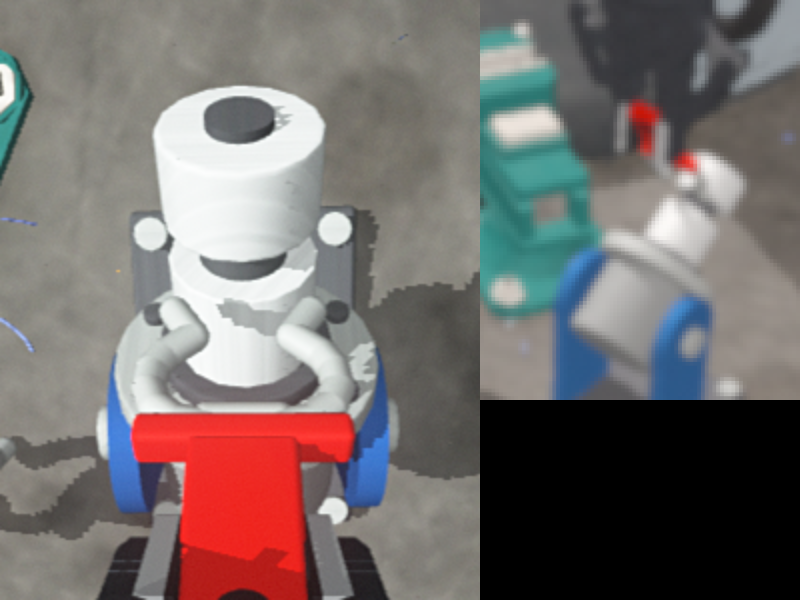

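Close view: the spindle end hole is at crop (239,120), the groove at (242,265) and the clip centred at crop column 243, so yaw and lateral position look good. I'll triangulate the hole and groove from the two wrist views.

Run:
```python
from tilt import *
C5=pickle.load(open('c5.pkl','rb'));C6=pickle.load(open('c6.pkl','rb'));S=C6['S']
def dark(c,u0,u1,v0,v1,th=110):
    g=cv2.cvtColor(c['pixels'],cv2.COLOR_BGR2GRAY)[v0:v1,u0:u1];m=(g<th).astype('u1')
    k,l,s,ce=cv2.connectedComponentsWithStats(m);i=1+np.argmax(s[1:,4]);print(s[i]+[u0,v0,0,0,0],ce[i]+[u0,v0]);return ce[i]+[u0,v0]
h5=dark(C5['wrist'],270,308,22,50);h6=dark(C6['wrist'],255,308,46,75)
g5=dark(C5['wrist'],268,302,72,102);g6=dark(C6['wrist'],262,300,120,142)
E5=tri((C5['wrist'],*h5),(C6['wrist'],*h6));print('end',E5)
G5=tri((C5['wrist'],*g5),(C6['wrist'],*g6));print('groove floor',G5)
c0=tri((C5['wrist'],285,85),(C6['wrist'],280.5,131));print('?',c0)
R=Ro.from_rotvec(S['tcp_rot']).as_matrix();y=.15
ax=np.array([np.cos(y)*.819,np.sin(y)*.819,.5736]);az=np.array([-np.cos(y)*.5736,-np.sin(y)*.5736,.819])
G=E5[0]-.033*ax;print('G from end',G)
bore=S['tool_pos']+[0,0,.002]-.0568*az;d=G-bore
print('bore',bore,'G-bore: along axis',d@ax,'along z',d@az,'lateral',d@[-np.sin(y),np.cos(y),0])
print('z-ish of floor pt',(G5[0]-G)@az,(G5[0]-G)@ax)
tips(C6['wrist'])
```

```text
[276  25  25  15 308] [288.11688312  31.86038961]
[262  49  35  23 628] [279.82643312  59.4156051 ]
[278  84  23  11 173] [289.09248555  88.95953757]
[278 128  22  12 154] [289.42207792 133.66883117]
end (array([0.57527746, 0.02531093, 0.1793506 ]), [2.6154136549755543e-05, 2.6154136549760127e-05])
groove floor (array([0.53965761, 0.0149664 , 0.17503473]), [0.0002203361901408629, 0.00022033619014084302])
? (array([0.54099787, 0.01926195, 0.18421581]), [0.0005398251798491901, 0.0005398251798491782])
G from end [0.54855394 0.02127206 0.1604218 ]
bore [0.51671999 0.01604153 0.20645918] G-bore: along axis 1.2376771935402643e-05 along z -0.05620787555286583 lateral 0.00041459335044826225
z-ish of floor pt 0.01755413091284746 0.00040593835403524204
white [  215     0   130   213 20098]
```

Triangulated groove centre is (0.549, 0.021, 0.160), heights consistent with the text. The bore is on line with it (0.0 mm along, 0.4 mm sideways), 56 mm above. I'll go down gently along −z of the head.

>>> {"method": "play_rows", "body": {"steps": [0.003,0,0.0045,0,0.006,0,0.009,0,0.0085,0,0.012,0,0.01,0,0.0145,0,0.011,0,0.016,0,0.012,0,0.017,0,0.0125,0,0.018,0,0.0125,0,0.018,0], "grip_force": 100}}

```text
time: 8.3
tool_pos: [0.4966, 0.0133, 0.2322]
tcp_rot: [-3.133, -0.234, 0.0]
wrist_force: [0.8, -0.4, -1.9]
width: 0.267
grip_force: 97.8
```

>>> {"method": "play_rows", "body": {"steps": [0.001,0,0.0015,0,0.002,0,0.003,0,0.003,0,0.0045,0,0.004,0,0.0055,0,0.005,0,0.007,0,0.006,0,0.0085,0,0.006,0,0.0085,0]}}

```text
time: 9.18
tool_pos: [0.5024, 0.0141, 0.224]
tcp_rot: [3.133, 0.234, -0.0]
wrist_force: [-2.0, -0.1, 2.8]
width: 0.264
grip_force: 98.1
```

Run:
```python
from tilt import *
C={n:bot.read_camera(n) for n in("wrist",)};S=bot.read_state();C['S']=S
pickle.dump(C,open('c7.pkl','wb'))
print(S['time'],S['tool_pos'],S['tcp_rot'],S['width'],S['grip_force'],S['wrist_force'])
G=np.array([.5486,.0213,.1604]);y=.15
ax=np.array([np.cos(y)*.819,np.sin(y)*.819,.5736]);az=np.array([-np.cos(y)*.5736,-np.sin(y)*.5736,.819])
d=G-(S['tool_pos']+[0,0,.002]-.0568*az);print(d@ax,d@az,d@[-np.sin(y),np.cos(y),0])
cv2.imwrite('pics/l.png',cv2.resize(C['wrist']['pixels'][60:260,180:380],(600,600)))
```

```text
9.225 [0.50245083 0.01412331 0.22396533] [ 3.13285132e+00  2.33539635e-01 -2.63954663e-04] 0.26646799120123577 98.09483885765076 [-2.04609064 -0.65337327  2.44874251]
0.0006418429358526753 -0.0236997060934712 0.000199660537546912
```

View pics/l.png

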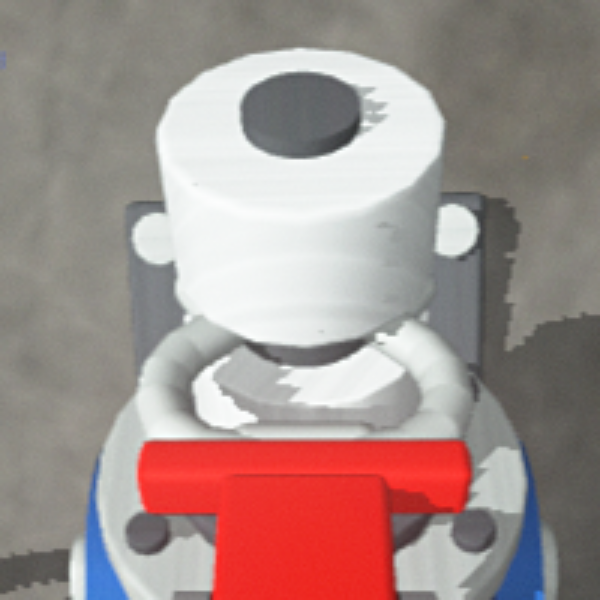

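The jaws straddle the groove behind the end shoulder (crop (180–430,340)) and have passed shoulder level with only about 4 N. I'll push on.

>>> {"method": "play_rows", "body": {"steps": [0.0015,0,0.002,0,0.003,0,0.0045,0,0.0045,0,0.0065,0,0.006,0,0.0085,0,0.006,0,0.0085,0], "grip_force": 120}}

```text
time: 9.85
tool_pos: [0.5089, 0.0152, 0.2143]
tcp_rot: [-3.133, -0.233, -0.001]
wrist_force: [2.5, 0.1, -5.6]
width: 0.266
grip_force: 117.5
```

>>> {"method": "play_rows", "body": {"steps": [0.001,0,0.0015,0,0.002,0,0.003,0,0.003,0,0.004,0,0.0035,0,0.005,0,0.0035,0,0.005,0]}}

```text
time: 10.48
tool_pos: [0.512, 0.0156, 0.2095]
tcp_rot: [-3.133, -0.233, -0.0]
wrist_force: [0.7, -0.5, -4.0]
width: 0.26
grip_force: 117.9
```

```bash
cat > chk.py <<'E'
from tilt import *
def chk(name):
    c=bot.read_camera('wrist');S=bot.read_state();pickle.dump({'wrist':c,'S':S},open(name+'.pkl','wb'))
    print(S['time'],S['tool_pos'],S['width'],S['grip_force'],S['wrist_force'])
    G=np.array([.5486,.0213,.1604]);y=.15
    ax=np.array([np.cos(y)*.819,np.sin(y)*.819,.5736]);az=np.array([-np.cos(y)*.5736,-np.sin(y)*.5736,.819])
    d=G-(S['tool_pos']+[0,0,.002]-.0568*az);print('axis,z,lat',d@ax,d@az,d@[-np.sin(y),np.cos(y),0])
    m=red(c['pixels']);w=m[:,200:360].sum(1);wide=np.flatnonzero(w>.85*w.max());r=np.flatnonzero(w>5)
    print('red rows',r.min(),r.max(),'shoulder',wide.min(),wide.max())
    for z in(0,.005,.01,.015,.02): # predicted row of shoulder lower edge for bore height z
        print(z,[proj(c,G+az*(z+h)+ax*.005)[1].round(1) for h in(.026,.079)],end=' ')
E
python3 -c "from chk import *;chk('c8')"
```

```text
10.525 [0.51195872 0.01562589 0.20948664] 0.2629667918123869 117.82362699508667 [ 1.07564136 -0.28405397 -4.96163633]
axis,z,lat 0.0010633952945071445 -0.0063203824116818096 0.00013478729116956465
red rows 207 350 shoulder 207 230
0 [np.float64(211.8), np.float64(333.3)] 0.005 [np.float64(221.0), np.float64(348.2)] 0.01 [np.float64(230.6), np.float64(363.9)] 0.015 [np.float64(240.6), np.float64(380.6)] 0.02 [np.float64(251.0), np.float64(398.1)]
```

>>> {"method": "play_rows", "body": {"steps": [0.001,0,0.0015,0,0.002,0,0.003,0,0.003,0,0.004,0,0.0035,0,0.005,0,0.0035,0,0.005,0]}}

```text
time: 11.15
tool_pos: [0.514, 0.0158, 0.205]
tcp_rot: [3.132, 0.234, -0.005]
wrist_force: [-6.2, -1.7, 2.5]
width: 0.264
grip_force: 119.4
```

```bash
python3 -c "from chk import *;chk('c9')"
```

```text
11.2 [0.51396571 0.01576762 0.20502202] 0.2611998267109274 119.3756639957428 [-6.26179088 -1.60553732  1.63457729]
axis,z,lat 0.001981685530098818 -0.001513418783247586 0.00029457290437127985
red rows 207 350 shoulder 210 230
0 [np.float64(219.3), np.float64(347.0)] 0.005 [np.float64(228.9), np.float64(362.8)] 0.01 [np.float64(238.9), np.float64(379.4)] 0.015 [np.float64(249.4), np.float64(397.1)] 0.02 [np.float64(260.4), np.float64(415.7)]
```

>>> {"method": "play_rows", "body": {"steps": [0.0005,0,0.001,0,0.0005,0,0.002,0,0.0005,0,0.002,0]}}

```text
time: 11.58
tool_pos: [0.514, 0.0158, 0.2049]
tcp_rot: [3.132, 0.234, -0.007]
wrist_force: [-12.8, -1.8, 11.8]
width: 0.26
grip_force: 120.4
```

```bash
python3 -c "from chk import *;chk('c10')"
```

```text
11.625 [0.51406586 0.01576426 0.20493476] 0.2614124305442754 120.36375761032104 [-11.16842241  -1.86817174  11.61405889]
axis,z,lat 0.001951043790068746 -0.0013854425492685555 0.0003128594146090412
red rows 207 351 shoulder 210 230
0 [np.float64(219.5), np.float64(347.4)] 0.005 [np.float64(229.2), np.float64(363.3)] 0.01 [np.float64(239.2), np.float64(380.0)] 0.015 [np.float64(249.7), np.float64(397.6)] 0.02 [np.float64(260.7), np.float64(416.3)]
```

>>> {"method": "play_rows", "body": {"steps": [0.0005,0,0.001,0,0.001,0,0.002,0,0.0015,0,0.003,0,0.0015,0,0.003,0]}}

```text
time: 12.12
tool_pos: [0.5143, 0.0158, 0.2047]
tcp_rot: [3.132, 0.234, -0.01]
wrist_force: [-23.6, -2.3, 29.4]
width: 0.259
grip_force: 122.4
```

```bash
python3 -c "from chk import *;chk('c11')"
```

```text
12.175 [0.51432679 0.01576332 0.20465621] 0.26150628813972504 122.36073732376099 [-23.1449603   -2.57898633  28.31801766]
axis,z,lat 0.0018996358489767112 -0.0010094040830070147 0.00035278155355928026
red rows 207 351 shoulder 211 230
0 [np.float64(220.3), np.float64(348.7)] 0.005 [np.float64(230.0), np.float64(364.6)] 0.01 [np.float64(240.1), np.float64(381.4)] 0.015 [np.float64(250.6), np.float64(399.1)] 0.02 [np.float64(261.6), np.float64(417.9)]
```

It has bottomed: 37 N along the push axis with no further motion, about 1 mm from the predicted home, within calibration error. Unload, release and withdraw upward.

>>> {"method": "play_rows", "body": {"steps": [-0.001,0,-0.002,0,-0.002,0,-0.004,0,-0.002,0,-0.004,0]}}

```text
time: 12.55
tool_pos: [0.514, 0.0158, 0.2049]
tcp_rot: [3.132, 0.234, -0.005]
wrist_force: [-7.3, -1.5, 6.1]
width: 0.261
grip_force: 119.1
```

>>> {"method": "play_rows", "body": {"steps": [0,0,0,0,0,0,0,0,0,0,0,0,0,0,0,0,0,0,0,0,0,0,0,0], "jaw": 0, "grip_force": 20}}

```text
time: 13.3
tool_pos: [0.5154, 0.0161, 0.2043]
tcp_rot: [-3.133, -0.234, -0.0]
wrist_force: [0.0, -0.0, 0.1]
width: 1.002
grip_force: 0.0
```

>>> {"method": "play_rows", "body": {"steps": [0,0,-0.02,0,0,0,-0.045,0,0,0,-0.08,0,0,0,-0.12,0,-0.02,0,-0.15,0,-0.03,0,-0.16,0,-0.03,0,-0.16,0]}}

```text
time: 14.18
tool_pos: [0.4856, 0.0116, 0.3645]
tcp_rot: [3.133, 0.233, 0.002]
wrist_force: [0.4, 0.5, 0.0]
width: 0.996
grip_force: 0.0
```

Run:
```python
from tilt import *
C={n:bot.read_camera(n) for n in("wrist","scene")};S=bot.read_state();C['S']=S;pickle.dump(C,open('c12.pkl','wb'))
print(S['time'],S['tool_pos'],S['width'],S['wrist_force'])
w=C['wrist'];sc=C['scene']['pixels'][150:225,285:360]
G=np.array([.5486,.0213,.1604]);y=.15
ax=np.array([np.cos(y)*.819,np.sin(y)*.819,.5736]);az=np.array([-np.cos(y)*.5736,-np.sin(y)*.5736,.819])
for n in('wrist','scene'):
    m=red(C[n]['pixels']);k,l,s,ce=cv2.connectedComponentsWithStats(m)
    print(n,[ (s[i].tolist(),ce[i].round(1)) for i in range(1,k) if s[i][4]>80])
    for z in(0,.003,.006,.012,.02): print(z,proj(C[n],G+az*(z+.079)),proj(C[n],G+az*(z+.026)))
a=cv2.resize(w['pixels'],(400,300));b=cv2.resize(sc,(400,400),interpolation=3)
o=np.zeros((400,800,3),'u1');o[:300,:400]=a;o[:,400:]=b;cv2.imwrite('pics/m.png',o)
```

```text
14.275 [0.4853501  0.0116763  0.36270612] 1.0037232187607568 [-0.44525006  0.12926437 -0.53216033]
wrist [([416, 70, 72, 55, 3155], array([452.2,  97.7])), ([252, 124, 58, 57, 1949], array([281. , 147.8])), ([15, 169, 111, 155, 6707], array([ 66. , 241.4])), ([73, 197, 18, 16, 220], array([ 81.8, 204.4])), ([125, 204, 61, 61, 1019], array([154.5, 234.7]))]
0 [280.6118079  179.34576511] [280.67257453 133.3989498 ]
0.003 [280.60791413 182.2899168 ] [280.66949536 135.72717277]
0.006 [280.60396489 185.27601456] [280.66637722 138.08485859]
0.012 [280.59589517 191.37768578] [280.66002104 142.89088451]
0.02 [280.58476555 199.7930027 ] [280.65128828 149.49388944]
scene [([315, 172, 17, 18, 132], array([321.4, 180. ])), ([205, 192, 64, 34, 1143], array([235.4, 210.6])), ([166, 215, 33, 20, 360], array([179.8, 223.3])), ([376, 240, 25, 30, 591], array([387.8, 254.4])), ([77, 312, 30, 28, 563], array([ 92.4, 326.6])), ([205, 385, 75, 35, 1569], array([250.1, 407.1]))]
0 [318.40116651 175.1604926 ] [324.16236096 184.32989144]
0.003 [318.06114175 174.61931617] [323.8482011  183.82988105]
0.006 [317.7195584  174.07565912] [323.53265725 183.32766793]
0.012 [317.03167288 172.98083465] [322.89738082 182.31657502]
0.02 [316.10457652 171.50528712] [322.04154831 180.95444956]
```

View pics/m.png

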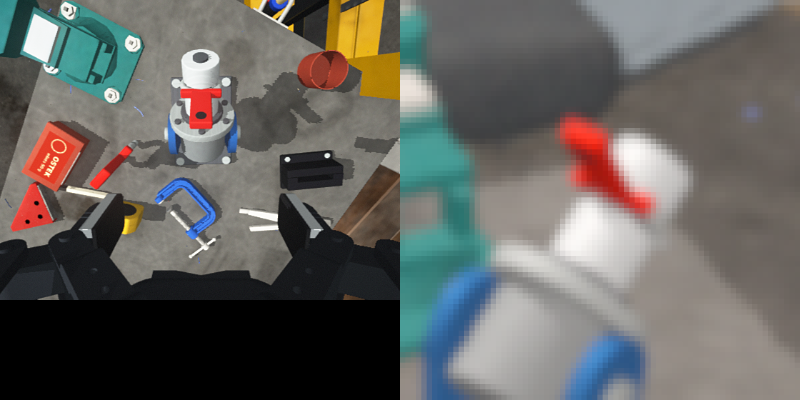

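The clip sits on the spindle with its grip leaning back, at wrist crop (201,105) and scene crop (600,165). The grip end is at row 181 against 179–182 predicted for home, and the arm is clear.

```bash
python3 -c "
from workcell import bot
print(bot.finish_job())"
```

```text
the job is handed in; nothing more can be done
None
```

The clip is pushed onto the spindle's groove and let go, the arm is clear, and I handed the job in at about 14 s. It stopped firmly at 37 N and the last pictures put it at home within about 1.5 mm, but the hand-in returned no verdict.

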